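# Shut the gas stove's cartridge cover and lock the cartridge

## Robot

A 7-joint arm with a two-finger parallel gripper is mounted at the origin on the work surface. World frame = base frame: x ahead of the robot, y to its left, z up, the work surface at z = 0. Lengths are in m, angles in rad, forces in N, time in s.
With the tool pointing down it reaches from about 0.425 to 0.875 m from the base axis. Payload 4.7 kg.
Tool frame: the origin (TCP) lies at the very end of the fingers, on their centre line; the grasp point (between the pads) lies 19 mm behind it (grip_point_offset is the distance from the TCP to the grasp point, in m); x points along the fingers, z is the direction in which the jaws open and shut, and the axes are right-handed (so a half turn about x gives the same grasp; the last joint's range is limited). The gripper opens to 87 mm and grips with 3 to 60 N. Pads are 19 mm wide; open, the fingers measure 117 mm over their backs; the gripper's body (75 mm by 190 mm) begins 51 mm behind the grasp point.
Start: joints at [1.139, 0.321, -0.07, 1.45, 0.023, 1.371, -0.057], TCP at [0.28, -0.587, 0.223] pointing down, gripper open.
Joint ranges: [-2.86, 2.86], [-0.3, 2.09], [-1.38, 1.24], [0.06, 2.45], [-1.56, 4.7], [0.09, 2.05], [-2.69, 2.69]. Speed limits (rad/s): [2.57, 2.57, 3.14, 3.14, 3.14, 3.14, 3.14].

## Interface

Orientations are given as a rotation vector (axis times angle).
In Python, from bench import get_state, get_image, calibration, close_job, grip_point_offset gives the robot as it stands.
- The arm moves only by the tool play_rows, never from a script. Its argument "targets" is a list of rows, each an object with "claw": the closure, from 0 (fully open) to 1 (shut); "linear": the shift along the tool's x, y, z as a fraction of full scale, a list of three; "rotation": the turn, a rotation vector about the tool's x, y, z as a fraction of full scale, a list of three. In form: [{"claw": claw, "linear": [x, y, z], "rotation": [wx, wy, wz]}, ...]. A call has 1 to 10 rows; each row shifts and turns the pose as measured when the row begins, along the tool's axes as they then stand; what a row does not reach is not made up. Full scale, the value 1, is 2.5 cm for a shift and 90 degrees for a turn. A row lasts 1/12 s, in which the tool goes at most 41.7 mm and 7.16 degrees, less where a joint would pass 70% of its speed; a pose out of reach is approached as far as the arm can. A call with a number of a shift or a turn outside -1 to 1 is refused whole. A call with a gripper value outside its range is refused whole. The fingers move at their own pace and stop on an object; "newtons" is the grip in N (left out, the last holds). Time passes only in rows, so rows that do not move let the fingers close. It gives the time, the measured TCP pose, the force and the opening at its end, in the units of the state.
- get_state(): the state, without advancing time (a new reading comes with each control period).
- get_image(name): name is "scene" or "side" or "wrist"; returns the picture (400x640x3 uint8, blue, green, red); there is no depth.
- calibration(name): a dict with "fx", "fy", "cx", "cy" (pixels), "rvec" (rotation vector, rad) and "tvec" (3), from world to camera coordinates, as OpenCV has them; the wrist camera has in their place "hand_eye" (4x4, takes a point from camera to tool coordinates, whose origin is the TCP and whose axes are the tool frame's). Camera axes: x right, y down, z forward; pixel columns grow to the right and rows downward; lengths in m; the calibration is good to about 2 mm. A picture is of the moment at which its call begins: read the wrist's pose just before it. calibration takes no time and is no camera call.
- close_job(): hands the job in, once; it reports no verdict.
The state is a dict: "time": time; "joint_positions": joint angles; "qd": joint speeds; "joint_torque": joint torques, N m; "position": TCP position; "tool_rot": TCP orientation; "ft_force": force on the tool from outside, world axes, zero at the start; "torque": the same for the moment, N m; "grip_width": opening from 0.0 (shut) to 1.0 (fully open).
Only numpy, scipy, OpenCV 4.12 (cv2) and the standard library are available. Lean on these libraries where they do the work, as an engineer would, in place of code of your own. Each camera call takes 0.05 s, during which the arm holds its last target. There are 200 camera calls.

## Task

A gas cartridge has been laid in the portable stove on the table. With the fingertips push the standing cartridge cover over until it is fully shut, and only then press the white lock lever on the stove's front all the way down. Do not pick up or shift the stove, leave the burner knob turned off, and leave the things standing around it where they are.

Things in the scene. Friction and masses are not known exactly. Their poses are not given: they have to be found in the camera images.
- stove: portable one-burner gas stove, green with a black control panel, 343 mm wide (y), 275 mm deep (x), 92 mm high to its flat top, 1.5 to 2.2 kg, loose on rubber feet. Origin: centre of its underside, on the table; x points from its front to its back, y to its left seen from the front, z up. The front face, at x = -138 mm, looks roughly to the robot (yaw within 0.32 rad).
- burner (a point): centre of the burner on the stove's top (stove x = 0, y = +62 mm, 92 mm above the table). The four black arms of its pan support reach 92 mm out from here and 109 mm above the table. The cartridge compartment is the strip right of it seen from the front: stove y = -55 to -172 mm, x = -85 to +137 mm, behind the black panel.
- cover (a joint): angle of the green cartridge cover, rad: 0 = shut, flush with the stove's top; starts open at 1.65 to 1.95 (1.57 = upright, more = leaning over the burner). Sheet 221 mm long (stove x), 117 mm wide, 3 mm thick, with a 30 mm skirt turned down along its free edge. Stiff hinge: it stays where it is left and takes 1 to 3 N at the free edge to move; solid stop at 0.
- cover_hinge (a point): middle of the cover's hinge line, which runs along the stove's x axis: stove x = +26 mm, y = -55 mm, 89 mm above the table. Its axes are the stove's. The shut cover reaches 117 mm from here towards the stove's -y; its outer face lies 3 mm above the hinge line when shut, 3 mm on the burner side (+y) of it when upright.
- cover_edge (a point): middle of the cover's free edge, on its outer face, 115 mm from the hinge line; moves with the cover (about 200 mm above the table when open, 92 mm when shut).
- lock_lever (a joint): travel of the white lock lever, m: 0 = up (unlocked; starts at 0 to 0.002), 0.025 = all the way down (locked, solid stop). It slides straight down, needs about 4 N, stays where it is left, and draws the cartridge onto its valve.
- lever_top (a point): centre of the top face of the lever's thumb tab, 26 x 26 mm and 8 mm thick, sticking out 27 mm from the front face; at stove x = -152 mm, y = -82 mm, 79 mm above the table when up, 54 mm when down. Press here from above.
- burner_knob (a joint): angle of the grey round burner knob, rad: 0 = off. Knob 38 mm across, sticking out 20 mm from the front face, centre at stove y = -142 mm, 50 mm above the table. To be left alone.
- spare_cartridge: spare gas cartridge standing upright near the stove, white with a blue band and red cap, 68 mm across, 189 mm tall; origin at the centre of its underside. To be left alone.
- mug: black mug, 84 mm across without its handle (which points to its +y), 85 mm tall; origin at the centre of its underside. To be left alone.
- jar: glass jar with a red lid, 76 mm across, 125 mm tall; origin at the centre of its underside. To be left alone.
- card_case: clear case with two packs of playing cards, lying flat, 98 x 125 x 26 mm; origin at the centre of its underside. To be left alone.

How it is judged:
On the way, in this order (a step that is already met when the one before it is completed fails the run):
1. the cartridge cover is pushed fully shut, the lock lever still up (value of joint cover below 0.04 rad and value of joint lock_lever below 0.008 m), for 0.2 s.
2. the lock lever is pressed all the way down (value of joint lock_lever above 0.021 m), for 0.2 s.
At the end, for the whole second after the job is handed in: Cover shut (within 0.05 rad, 6 mm at its free edge), lock lever down (at least 21 of 25 mm), knob off (within 0.2 rad), stove flat on the table within 25 mm of where it stood and at rest, bystanders upright within 20 mm of where they stood (value of joint cover below 0.05 rad and value of joint lock_lever above 0.021 m and value of joint burner_knob below 0.2 rad and distance of stove from where it was at the start of the episode below 0.025 m and angle between stove's own z axis and vertical below 0.05 rad and linear speed of stove below 0.01 m/s and distance of each of spare_cartridge, mug, jar, card_case from where it was at the start of the episode below 0.02 m and angle between each of spare_cartridge, mug, jar's own z axis and vertical below 0.1 rad); the robot touches nothing.
It fails at once if the lock lever was pressed while the cover was not shut (value of joint lock_lever above 0.008 m and value of joint cover above 0.08 rad).
It fails at once if the stove was lifted, tipped or shifted by more than 25 mm (distance of stove from where it was at the start of the episode above 0.025 m or angle between stove's own z axis and vertical above 0.1 rad).
It fails at once if the burner knob was turned (value of joint burner_knob above 0.2 rad).
It fails at once if a bystander was lifted, knocked or moved (distance of any of spare_cartridge, mug, jar, card_case from where it was at the start of the episode above 0.02 m).
It also fails if it takes over 48 s, if anything falls off the work surface, if the arm or the gripper's body presses on something with over 40 N, if the wrist force passes 120 N, or if a joint passes its speed limit or range.

## Working session

There is one attempt and no reset: what is moved stays moved. The work goes in short steps, Python scripts to look and compute and a tool call to move; the robot and the scene stay as the last step left them, time stands still between calls to the robot, and variables do not carry over. Pictures are saved under pics/ and viewed, about 8 in all and at most 12, crops included, and the job is handed in when it is done.

Besides the shell and the picture viewer there is one more tool, called after "Emit:" as a command line: name --argument value ..., lists and objects as JSON in quotes. play_rows: Moves the arm, as the interface text tells. Shift numbers are shares of 2.5 cm and turn numbers shares of 90 degrees, none past 1 either way. Its arguments: {"type":"object","properties":{"targets":{"type":"array"},"newtons":{"type":"number"}},"required":["targets"]}

```bash
mkdir -p pics
python3 - <<'E'
from bench import *
import cv2
s=get_state();print({k:s[k] for k in('time','position','tool_rot','ft_force','grip_width')})
for n in("scene","side"):
    cv2.imwrite(f"pics/{n}0.png",get_image(n));print(n,calibration(n))
print(calibration("wrist"))
E
```

```text
{'time': 0.0, 'position': array([ 0.27998833, -0.5859928 ,  0.22143718]), 'tool_rot': array([ 0.87583947,  1.38945037, -0.87426055]), 'ft_force': array([ 0.84344796, -0.02474415,  0.3990139 ]), 'grip_width': 0.998813340708509}
scene {'fx': 460.40565715050775, 'fy': 460.40565715050775, 'cx': 323.69280041751284, 'cy': 200.08076402466398, 'rvec': array([ 1.61382554,  1.71788845, -0.86105474]), 'tvec': array([-0.00553036, -0.24914854,  1.4931748 ])}
side {'fx': 411.7153735210009, 'fy': 411.7153735210009, 'cx': 322.7265971478767, 'cy': 201.6011020201414, 'rvec': array([ 0.75106504, -2.53983645,  1.14312429]), 'tvec': array([0.5020686 , 0.23728668, 0.69124316])}
{'fx': 288.3846508067094, 'fy': 288.3846508067094, 'cx': 316.7815265806357, 'cy': 203.0564379473514, 'hand_eye': array([[ 5.48074115e-04, -3.05601976e-01,  9.52159195e-01,
        -1.62582880e-01],
       [ 7.19935908e-04, -9.52158970e-01, -3.05602318e-01,
         8.45562021e-02],
       [ 9.99999591e-01,  8.52986315e-04, -3.01839849e-04,
        -5.09643956e-04],
       [ 0.00000000e+00,  0.00000000e+00,  0.00000000e+00,
         1.00000000e+00]])}
```

View pics/scene0.png

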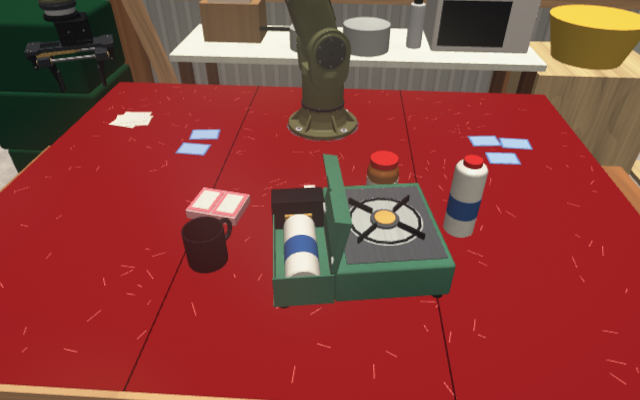

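View pics/side0.png

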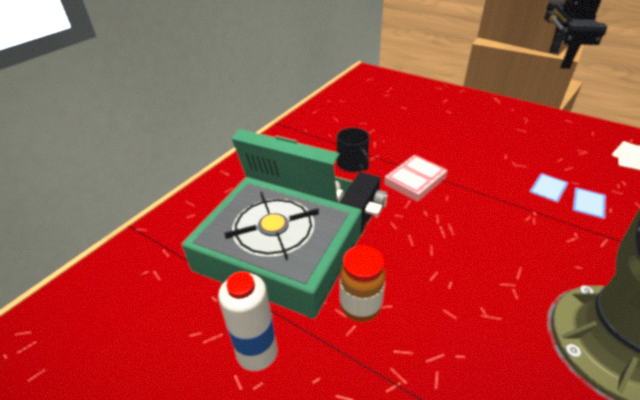

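The scene view shows the stove with its cover standing at about (335,210), the mug, the card case, the jar and the spare cartridge. Next I'll enlarge crops to pick points.

Run:
```python
import cv2
a=cv2.imread("pics/scene0.png")[145:315,260:460];cv2.imwrite("pics/c1.png",cv2.resize(a,None,fx=3.5,fy=3.5,interpolation=cv2.INTER_CUBIC))
a=cv2.imread("pics/side0.png")[120:320,175:455];cv2.imwrite("pics/c2.png",cv2.resize(a,None,fx=2.8,fy=2.8,interpolation=cv2.INTER_CUBIC))
```

```text
(no output)
```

View pics/c1.png

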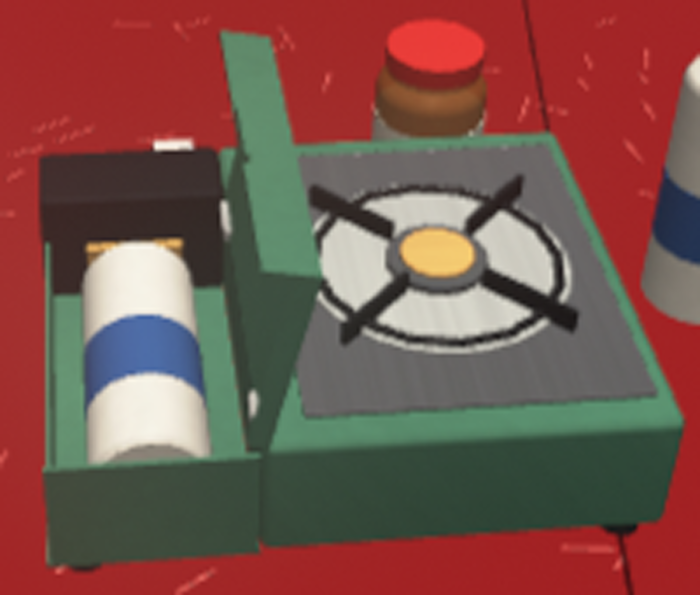

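View pics/c2.png

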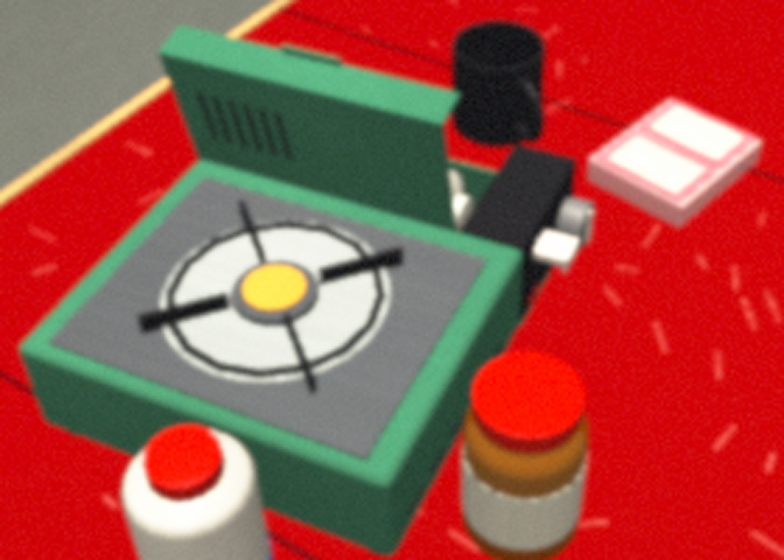

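```bash
cat > h.py <<'E'
import numpy as np,cv2
from bench import *
from scipy.optimize import least_squares
def proj(n,P):
    c=calibration(n);K=np.array([[c['fx'],0,c['cx']],[0,c['fy'],c['cy']],[0,0,1.]])
    return cv2.projectPoints(np.float64(P),c['rvec'],c['tvec'],K,None)[0][:,0]
def W(p,P):
    P=np.atleast_2d(np.float64(P));c,s=np.cos(p[2]),np.sin(p[2])
    return P@np.array([[c,s,0],[-s,c,0],[0,0,1]])+[p[0],p[1],0]
def cov(a,x,r,h):  # r from hinge, h above sheet underside (outer face=+.003)
    return [x,-.055-r*np.cos(a)+h*np.sin(a),.089+r*np.sin(a)+h*np.cos(a)]
def ray(n,uv,z):
    c=calibration(n);R=cv2.Rodrigues(c['rvec'])[0];C=-R.T@c['tvec']
    d=R.T@[(uv[0]-c['cx'])/c['fx'],(uv[1]-c['cy'])/c['fy'],1];return C+d*(z-C[2])/d[2]
E
python3 - <<'E'
from h import *
B=[.1375,.1715,.092];F=[-.1375,.1715,.092];BR=[.1375,-.1715,.092];bu=[0,.062,.1]
O1=np.array([260,145]);O2=np.array([175,120])
obs=[("scene",bu,(437,252)),("scene",B,(682,422)),("scene",F,(553,135)),("scene",BR,(46,470)),
("side",bu,(274,287)),("side",B,(22,345)),("side",F,(388,487)),("side",[-.1375,-.055,.092],(520,250))]
co=[("scene",.136,.117,.003,(318,277)),("scene",-.085,.117,.003,(270,38)),("scene",.136,.117,-.03,(262,270)),("scene",-.085,.117,-.03,(220,32)),("side",-.085,.117,.003,(445,122)),("side",.136,.117,.003,(170,55))]
def px(n,q): return np.array(q)/3.5+O1 if n=="scene" else np.array(q)/2.8+O2
def res(p):
    r=[proj(n,W(p,P))[0]-px(n,q) for n,P,q in obs]+[proj(n,W(p,cov(p[3],*a)))[0]-px(n,q) for n,*a,q in co]
    return np.ravel(r)
f=least_squares(res,[.7,0,0,1.7],loss="soft_l1");p=f.x
print(p.round(4));print(res(p).reshape(-1,2).round(1))
np.save("p.npy",p)
for n,P in dict(lever=[-.152,-.082,.079],knob=[-.15,-.142,.05],hinge=[.026,-.055,.089],edge=cov(p[3],.026,.115,.003),edgefront=cov(p[3],-.085,.115,.003),skirtmid=cov(p[3],.026,.117,-.03),shutedge=[.026,-.17,.092]).items():print(n,W(p,P).round(3),proj("side",W(p,P)).round(0))
for n,uv,z in (("mug",(205,228),.085),("spare",(473,161),.189),("jar",(384,158),.125),("case",(219,203),.026)):print(n,ray("scene",uv,z).round(3))
E
```

```text
[0.6157 0.1021 0.1559 1.7966]
[[-1.3  0.8]
 [ 2.2 -0.9]
 [-0.  -2.8]
 [-4.3 -2.3]
 [-0.4  0.6]
 [-4.5  0.5]
 [-0.6 -0.7]
 [ 1.2 -1.8]
 [ 2.  -0.6]
 [-0.2 -0.8]
 [-1.2 -1. ]
 [-1.6 -1.5]
 [-2.3  0.9]
 [-5.9 -0.7]]
lever [[ 0.478 -0.002  0.079]] [[373. 206.]]
knob [[ 0.49  -0.061  0.05 ]] [[380. 199.]]
hinge [[0.65  0.052 0.089]] [[290. 188.]]
edge [[0.646 0.08  0.2  ]] [[278. 152.]]
edgefront [[0.536 0.063 0.2  ]] [[332. 165.]]
skirtmid [[0.65  0.049 0.21 ]] [[286. 139.]]
shutedge [[ 0.668 -0.062  0.092]] [[313. 158.]]
mug [ 0.645 -0.198  0.085]
spare [0.518 0.344 0.189]
jar [0.412 0.171 0.125]
case [ 0.482 -0.217  0.026]
```

```bash
cat >> h.py <<'E'
def info(*tg):
    s=get_state();R=cv2.Rodrigues(np.float64(s['tool_rot']))[0];print("t",s['time'],"pos",s['position'].round(4),"F",s['ft_force'].round(1),"grip",round(s['grip_width'],2))
    print(R.round(3))
    for t in tg: print(t,"tool rows(full scale):",(R.T@(np.array(t)-s['position'])/.025).round(2))
E
python3 -c "
from h import *
info([.28,-.587,.31],[.64,.135,.31])"
```

```text
t 0.1 pos [ 0.28   -0.586   0.2216] F [ 0.1 -0.1  0.5] grip 1.0
[[-0.001  0.902  0.431]
 [ 0.001  0.431 -0.902]
 [-1.    -0.    -0.002]]
[0.28, -0.587, 0.31] tool rows(full scale): [-3.54 -0.02  0.03]
[0.64, 0.135, 0.31] tool rows(full scale): [ -3.51  25.43 -19.82]
```

Emit:
play_rows --targets '[{"claw": 1,"linear": [-0.9,0,0],"rotation": [0.047,0,0]},{"claw": 1,"linear": [-0.9,0,0],"rotation": [0.047,0,0]},{"claw": 1,"linear": [-0.9,0,0],"rotation": [0.047,0,0]},{"claw": 1,"linear": [-0.9,0,0],"rotation": [0.047,0,0]},{"claw": 1,"linear": [0,0,0],"rotation": [0,0,0]}]' --newtons 20

```text
time: 0.52
position: [0.2786, -0.5838, 0.3089]
tool_rot: [1.115, 1.284, -1.106]
ft_force: [0.7, 0.3, 0.6]
grip_width: 0.708
```

```bash
python3 -c "
from h import *
info([.64,.135,.31])"
```

```text
t 0.5167 pos [ 0.2786 -0.5838  0.3089] F [0.7 0.3 0.6] grip 0.71
[[-0.006  0.991  0.136]
 [ 0.012  0.136 -0.991]
 [-1.    -0.005 -0.013]]
[0.64, 0.135, 0.31] tool rows(full scale): [  0.22  18.23 -26.52]
```

Emit:
play_rows --targets '[{"claw": 1,"linear": [0,0.65,-0.95],"rotation": [0,0,0]},{"claw": 1,"linear": [0,0.65,-0.95],"rotation": [0,0,0]},{"claw": 1,"linear": [0,0.65,-0.95],"rotation": [0,0,0]},{"claw": 1,"linear": [0,0.65,-0.95],"rotation": [0,0,0]},{"claw": 1,"linear": [0,0.65,-0.95],"rotation": [0,0,0]},{"claw": 1,"linear": [0,0.65,-0.95],"rotation": [0,0,0]},{"claw": 1,"linear": [0,0.65,-0.95],"rotation": [0,0,0]},{"claw": 1,"linear": [0,0.65,-0.95],"rotation": [0,0,0]},{"claw": 1,"linear": [0,0.65,-0.95],"rotation": [0,0,0]},{"claw": 1,"linear": [0,0.65,-0.95],"rotation": [0,0,0]}]'

```text
time: 1.35
position: [0.4046, -0.3214, 0.3011]
tool_rot: [1.117, 1.292, -1.116]
ft_force: [0.1, 0.6, 0.2]
grip_width: 0.019
```

Emit:
play_rows --targets '[{"claw": 1,"linear": [0,0.65,-0.95],"rotation": [0,0,0]},{"claw": 1,"linear": [0,0.65,-0.95],"rotation": [0,0,0]},{"claw": 1,"linear": [0,0.65,-0.95],"rotation": [0,0,0]},{"claw": 1,"linear": [0,0.65,-0.95],"rotation": [0,0,0]},{"claw": 1,"linear": [0,0.65,-0.95],"rotation": [0,0,0]},{"claw": 1,"linear": [0,0.65,-0.95],"rotation": [0,0,0]},{"claw": 1,"linear": [0,0.65,-0.95],"rotation": [0,0,0]},{"claw": 1,"linear": [0,0.65,-0.95],"rotation": [0,0,0]}]'

```text
time: 2.02
position: [0.5086, -0.1036, 0.2956]
tool_rot: [1.11, 1.302, -1.115]
ft_force: [1.2, 0.8, 0.5]
grip_width: 0.002
```

```bash
python3 -c "
from h import *
info([.64,.135,.31])"
```

```text
t 2.0167 pos [ 0.5086 -0.1036  0.2956] F [1.2 0.8 0.5] grip 0.0
[[-0.025  0.99   0.137]
 [ 0.017  0.137 -0.99 ]
 [-1.    -0.022 -0.021]]
[0.64, 0.135, 0.31] tool rows(full scale): [-0.54  6.5  -8.74]
```

Emit:
play_rows --targets '[{"claw": 1,"linear": [-0.15,0.7,-0.97],"rotation": [0,0,0]},{"claw": 1,"linear": [-0.15,0.7,-0.97],"rotation": [0,0,0]},{"claw": 1,"linear": [-0.15,0.7,-0.97],"rotation": [0,0,0]},{"claw": 1,"linear": [-0.1,0.7,-0.97],"rotation": [0,0,0]},{"claw": 1,"linear": [-0.1,0.7,-0.97],"rotation": [0,0,0]},{"claw": 1,"linear": [-0.1,0.7,-0.97],"rotation": [0,0,0]},{"claw": 1,"linear": [-0.1,0.7,-0.97],"rotation": [0,0,0]},{"claw": 1,"linear": [-0.1,0.7,-0.97],"rotation": [0,0,0]},{"claw": 1,"linear": [-0.1,0.7,-0.97],"rotation": [0,0,0]},{"claw": 1,"linear": [0,0,0],"rotation": [0,0,0]}]'

```text
time: 2.85
position: [0.6356, 0.1528, 0.3126]
tool_rot: [1.095, 1.322, -1.109]
ft_force: [-2.5, -0.3, -0.3]
grip_width: 0.006
```

Run:
```python
from h import *
info([.64,.135,.31],[.64,.135,.168])
cv2.imwrite("pics/w1.png",get_image("wrist"))
a=get_image("side");cv2.imwrite("pics/s1.png",a)
```

```text
t 2.85 pos [0.6356 0.1528 0.3126] F [-2.5 -0.3 -0.3] grip 0.01
[[-0.037  0.988  0.152]
 [ 0.021  0.153 -0.988]
 [-0.999 -0.034 -0.027]]
[0.64, 0.135, 0.31] tool rows(full scale): [0.08 0.07 0.73]
[0.64, 0.135, 0.168] tool rows(full scale): [5.76 0.26 0.88]
```

View pics/w1.png

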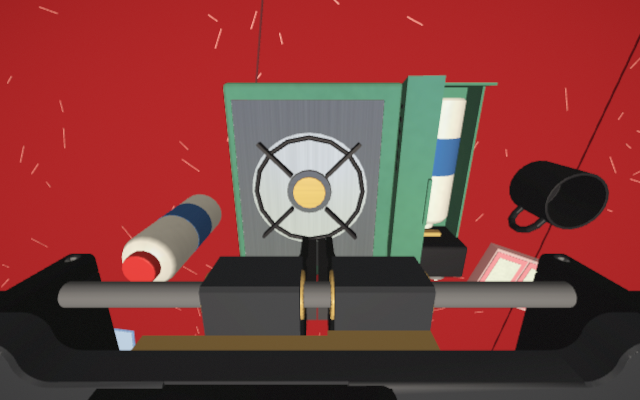

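The wrist view shows the fingers over the burner (cap at about (309,192)) and the cover's edge on the right at x≈405–445, lined up with the gripper. I'll descend on the burner side.

Emit:
play_rows --targets '[{"claw": 1,"linear": [0.97,0.04,0.14],"rotation": [0,0,0]},{"claw": 1,"linear": [0.97,0.04,0.14],"rotation": [0,0,0]},{"claw": 1,"linear": [0.97,0.04,0.14],"rotation": [0,0,0]},{"claw": 1,"linear": [0.97,0.04,0.14],"rotation": [0,0,0]},{"claw": 1,"linear": [0.97,0.04,0.14],"rotation": [0,0,0]},{"claw": 1,"linear": [0.97,0.04,0.14],"rotation": [0,0,0]},{"claw": 1,"linear": [0,0,0],"rotation": [0,0,0]}]'

```text
time: 3.53
position: [0.6379, 0.1149, 0.1608]
tool_rot: [1.097, 1.305, -1.126]
ft_force: [-1.4, -1.2, -1.6]
grip_width: 0.006
```

Run:
```python
from h import *
info([.64,.1,.175])
p=np.load("p.npy")
# path: tip on outer face at r, finger half-thickness .015 beyond; print world targets
for a in (1.8,1.6,1.4,1.2,1.0,.8,.6,.4,.2,0): 
    r=.09; q=W(p,cov(a,.02,r,.003)); print(a,q.round(3), 'finger centre y', (q[0,1]+.015).round(3))
```

```text
t 3.5333 pos [0.6379 0.1149 0.1608] F [-1.4 -1.2 -1.6] grip 0.01
[[-0.035  0.99   0.138]
 [ 0.008  0.138 -0.99 ]
 [-0.999 -0.034 -0.013]]
[0.64, 0.1, 0.175] tool rows(full scale): [-0.57 -0.02  0.59]
1.8 [[0.64  0.074 0.176]] finger centre y 0.089
1.6 [[0.643 0.056 0.179]] finger centre y 0.071
1.4 [[0.646 0.039 0.178]] finger centre y 0.054
1.2 [[0.649 0.021 0.174]] finger centre y 0.036
1.0 [[0.651 0.005 0.166]] finger centre y 0.02
0.8 [[ 0.653 -0.009  0.156]] finger centre y 0.006
0.6 [[ 0.655 -0.021  0.142]] finger centre y -0.006
0.4 [[ 0.657 -0.03   0.127]] finger centre y -0.015
0.2 [[ 0.658 -0.036  0.11 ]] finger centre y -0.021
0 [[ 0.658 -0.038  0.092]] finger centre y -0.023
```

Emit:
play_rows --targets '[{"claw": 1,"linear": [-0.05,0,0.5],"rotation": [0,0,0]},{"claw": 1,"linear": [-0.05,0,0.5],"rotation": [0,0,0]},{"claw": 1,"linear": [-0.05,0,0.5],"rotation": [0,0,0]},{"claw": 1,"linear": [-0.05,0,0.5],"rotation": [0,0,0]},{"claw": 1,"linear": [-0.05,0,0.5],"rotation": [0,0,0]},{"claw": 1,"linear": [-0.05,0,0.5],"rotation": [0,0,0]},{"claw": 1,"linear": [-0.05,0,0.5],"rotation": [0,0,0]}]'

```text
time: 4.12
position: [0.6523, 0.0202, 0.1761]
tool_rot: [1.101, 1.301, -1.121]
ft_force: [0.2, 1.2, 0.7]
grip_width: 0.006
```

Run:
```python
from h import *
info([.65,.006,.156],[.654,-.018,.127])
a=get_image("side")[80:280,150:450];b=get_image("scene")[120:320,200:500]
cv2.imwrite("pics/s2.png",cv2.resize(np.vstack([a,b]),None,fx=1.5,fy=1.5))
```

```text
t 4.1167 pos [0.6523 0.0202 0.1761] F [0.2 1.2 0.7] grip 0.01
[[-0.029  0.99   0.138]
 [ 0.01   0.139 -0.99 ]
 [-1.    -0.027 -0.014]]
[0.65, 0.006, 0.156] tool rows(full scale): [ 0.8  -0.15  0.56]
[0.654, -0.018, 0.127] tool rows(full scale): [ 1.95 -0.09  1.55]
```

View pics/s2.png

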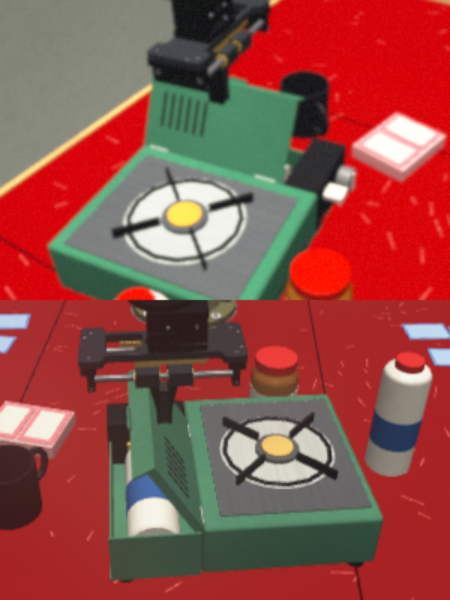

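The cover now leans at about 1 rad over the cartridge, with the fingertips on its outer face. I'll continue along the arc.

Emit:
play_rows --targets '[{"claw": 1,"linear": [0.4,0,0.5],"rotation": [0,0,0]},{"claw": 1,"linear": [0.5,0,0.4],"rotation": [0,0,0]},{"claw": 1,"linear": [0.5,0,0.4],"rotation": [0,0,0]},{"claw": 1,"linear": [0.5,0,0.3],"rotation": [0,0,0]},{"claw": 1,"linear": [0.5,0,0.2],"rotation": [0,0,0]},{"claw": 1,"linear": [0.4,0,0.1],"rotation": [0,0,0]},{"claw": 1,"linear": [0.3,0,0],"rotation": [0,0,0]}]'

```text
time: 4.8
position: [0.6586, -0.0342, 0.0914]
tool_rot: [1.104, 1.294, -1.123]
ft_force: [-9.2, 0.7, 67.4]
grip_width: 0.007
```

Emit:
play_rows --targets '[{"claw": 1,"linear": [-0.05,0,0],"rotation": [0,0,0]},{"claw": 1,"linear": [0,0,0],"rotation": [0,0,0]},{"claw": 1,"linear": [0,0,0],"rotation": [0,0,0]}]'

```text
time: 5.05
position: [0.6588, -0.0342, 0.0926]
tool_rot: [1.103, 1.294, -1.123]
ft_force: [-0.5, -1.2, 4.2]
grip_width: 0.005
```

Run:
```python
from h import *
info()
```

```text
t 5.05 pos [ 0.6588 -0.0342  0.0926] F [-0.5 -1.2  4.2] grip 0.0
[[-0.025  0.991  0.135]
 [ 0.006  0.135 -0.991]
 [-1.    -0.024 -0.01 ]]
```

Emit:
play_rows --targets '[{"claw": 1,"linear": [-0.7,0,0],"rotation": [0,0,0.008]},{"claw": 1,"linear": [-0.9,0,0],"rotation": [0,0,0.008]},{"claw": 1,"linear": [-0.9,0,0],"rotation": [0,0,0]},{"claw": 1,"linear": [-0.6,0,0],"rotation": [0,0,0]},{"claw": 1,"linear": [0,0,0],"rotation": [0,0,0]}]'

```text
time: 5.47
position: [0.658, -0.0333, 0.1756]
tool_rot: [1.115, 1.279, -1.101]
ft_force: [1.1, 0.7, -0.2]
grip_width: 0.006
```

Run:
```python
from h import *
info([.474,-.002,.16])
cv2.imwrite("pics/w3.png",get_image("wrist"))
a=get_image("side")[100:250,240:440];b=get_image("scene")[130:320,230:500]
a=cv2.resize(a,(540,405),interpolation=cv2.INTER_CUBIC);b=cv2.resize(b,(270,190))
c=np.zeros((595,540,3),np.uint8);c[:405]=a;c[405:,:270]=b;cv2.imwrite("pics/s3.png",c)
```

```text
t 5.4667 pos [ 0.658  -0.0333  0.1756] F [ 1.1  0.7 -0.2] grip 0.01
[[-0.     0.991  0.137]
 [ 0.011  0.137 -0.99 ]
 [-1.     0.001 -0.011]]
[0.474, -0.002, 0.16] tool rows(full scale): [ 0.64 -7.12 -2.25]
```

View pics/s3.png

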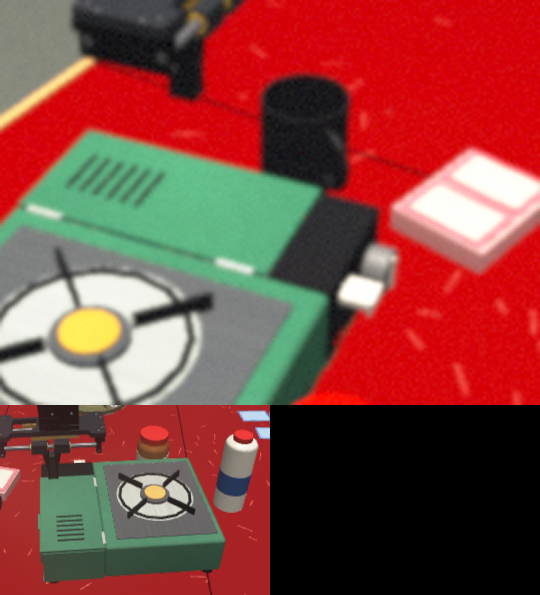

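The cover is flush, the stove has not moved and the lever tab is still up at side px (373,207), as predicted. I'll move over the lever.

Emit:
play_rows --targets '[{"claw": 1,"linear": [0,-0.9,-0.28],"rotation": [0,0,0]},{"claw": 1,"linear": [0,-0.9,-0.28],"rotation": [0,0,0]},{"claw": 1,"linear": [0,-0.9,-0.28],"rotation": [0,0,0]},{"claw": 1,"linear": [0,-0.9,-0.28],"rotation": [0,0,0]},{"claw": 1,"linear": [0,-0.9,-0.28],"rotation": [0,0,0]},{"claw": 1,"linear": [0,-0.9,-0.28],"rotation": [0,0,0]},{"claw": 1,"linear": [0,-0.9,-0.28],"rotation": [0,0,0]},{"claw": 1,"linear": [0,-0.7,-0.28],"rotation": [0,0,0]},{"claw": 1,"linear": [0,0,0],"rotation": [0,0,0]}]'

```text
time: 6.37
position: [0.458, -0.0015, 0.1585]
tool_rot: [1.107, 1.304, -1.121]
ft_force: [-0.1, 0.7, 0.7]
grip_width: 0.008
```

Run:
```python
from h import *
info([.474,-.002,.13],[.474,-.002,.09])
print(ray("side",(373.3,207.4),.079))
```

```text
t 6.3667 pos [ 0.458  -0.0015  0.1585] F [-0.1  0.7  0.7] grip 0.01
[[-0.03   0.99   0.135]
 [ 0.015  0.135 -0.991]
 [-0.999 -0.028 -0.019]]
[0.474, -0.002, 0.13] tool rows(full scale): [1.12 0.66 0.13]
[0.474, -0.002, 0.09] tool rows(full scale): [2.72 0.71 0.16]
[0.47551609 0.00102184 0.079     ]
```

Emit:
play_rows --targets '[{"claw": 1,"linear": [0.4,0.4,0.1],"rotation": [0,0,0.01]},{"claw": 1,"linear": [0.6,0.3,0.05],"rotation": [0,0,0.01]},{"claw": 1,"linear": [0.6,0,0],"rotation": [0,0,0]},{"claw": 1,"linear": [0.6,0,0],"rotation": [0,0,0]},{"claw": 1,"linear": [0,0,0],"rotation": [0,0,0]}]'

```text
time: 6.78
position: [0.474, -0.0032, 0.0981]
tool_rot: [1.123, 1.282, -1.1]
ft_force: [-1.0, -0.4, 0.0]
grip_width: 0.005
```

Run:
```python
from h import *
info([.474,-.001,.085],[.474,-.001,.054])
a=get_image("side")[130:250,280:440];cv2.imwrite("pics/s4.png",cv2.resize(a,None,fx=4,fy=4,interpolation=cv2.INTER_CUBIC))
```

```text
t 6.7833 pos [ 0.474  -0.0032  0.0981] F [-1.  -0.4  0. ] grip 0.01
[[ 0.     0.991  0.134]
 [ 0.018  0.134 -0.991]
 [-1.     0.003 -0.018]]
[0.474, -0.001, 0.085] tool rows(full scale): [ 0.52  0.01 -0.08]
[0.474, -0.001, 0.054] tool rows(full scale): [ 1.76  0.01 -0.05]
```

View pics/s4.png

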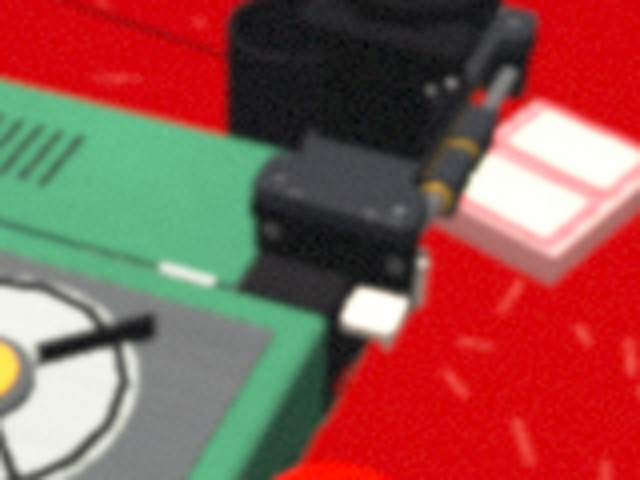

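The tab is at crop (375,310), and the near end of the gripper body hides the fingertips. I'll press in small steps and watch the force.

Emit:
play_rows --targets '[{"claw": 1,"linear": [0.4,0,-0.08],"rotation": [0,0,0]},{"claw": 1,"linear": [0.3,0,0],"rotation": [0,0,0]},{"claw": 1,"linear": [0.2,0,0],"rotation": [0,0,0]},{"claw": 1,"linear": [0.2,0,0],"rotation": [0,0,0]}]'

```text
time: 7.17
position: [0.4766, -0.0008, 0.0718]
tool_rot: [1.125, 1.278, -1.098]
ft_force: [-1.9, -0.7, 3.4]
grip_width: 0.005
```

Emit:
play_rows --targets '[{"claw": 1,"linear": [0.2,0,0],"rotation": [0,0,0]},{"claw": 1,"linear": [0.2,0,0],"rotation": [0,0,0]},{"claw": 1,"linear": [0.15,0,0],"rotation": [0,0,0]}]'

```text
time: 7.42
position: [0.4766, -0.0008, 0.0575]
tool_rot: [1.124, 1.278, -1.099]
ft_force: [-0.9, -0.4, 3.8]
grip_width: 0.008
```

Emit:
play_rows --targets '[{"claw": 1,"linear": [0.12,0,0],"rotation": [0,0,0]},{"claw": 1,"linear": [0.1,0,0],"rotation": [0,0,0]},{"claw": 1,"linear": [0.08,0,0],"rotation": [0,0,0]}]'

```text
time: 7.67
position: [0.4767, -0.0008, 0.0541]
tool_rot: [1.122, 1.278, -1.102]
ft_force: [-10.5, 0.4, 23.6]
grip_width: 0.004
```

At the stop: z = 0.054 and 24 N. I'll hold briefly, then back off straight up.

Emit:
play_rows --targets '[{"claw": 1,"linear": [-0.02,0,0],"rotation": [0,0,0]},{"claw": 1,"linear": [0,0,0],"rotation": [0,0,0]},{"claw": 1,"linear": [0,0,0],"rotation": [0,0,0]},{"claw": 1,"linear": [-0.4,-0.05,0],"rotation": [0,0,0]},{"claw": 1,"linear": [-0.8,-0.1,0],"rotation": [0,0,0]},{"claw": 1,"linear": [-0.9,-0.1,0],"rotation": [0,0,0]},{"claw": 1,"linear": [-0.9,0,0],"rotation": [0,0,0]},{"claw": 1,"linear": [-0.9,0,0],"rotation": [0,0,0]},{"claw": 1,"linear": [-0.9,0,0],"rotation": [0,0,0]},{"claw": 1,"linear": [0,0,0],"rotation": [0,0,0]}]'

```text
time: 8.5
position: [0.4689, -0.0021, 0.1798]
tool_rot: [1.122, 1.282, -1.1]
ft_force: [0.6, 1.1, 0.1]
grip_width: 0.004
```

Run:
```python
from h import *
info()
p=np.load("p.npy");print(proj("side",W(p,[[-.152,-.082,.079],[-.152,-.082,.054]])))
a=get_image("side")[110:310,175:455];b=get_image("scene")[130:320,170:500]
a=cv2.resize(a,(560,400),interpolation=cv2.INTER_CUBIC);c=np.zeros((590,560,3),np.uint8);c[:400]=a;c[400:,:330]=b;cv2.imwrite("pics/s5.png",c)
```

```text
t 8.5 pos [ 0.4689 -0.0021  0.1798] F [0.6 1.1 0.1] grip 0.0
[[ 0.     0.991  0.135]
 [ 0.017  0.135 -0.991]
 [-1.     0.003 -0.017]]
[[372.90599865 205.94742771]
 [372.19487992 214.85684352]]
```

View pics/s5.png

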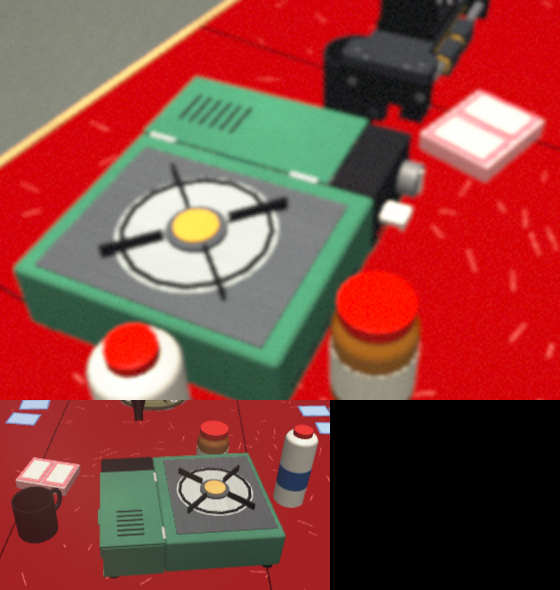

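The lever tab is now at side px (372.5,216), against (372,215) expected when down. The cover is flush, and the stove and the things around it are in place.

```bash
python3 -c "
from bench import *
print(close_job())"
```

```text
the job is handed in; nothing more can be done
None
```

The cover is shut and the lock lever is all the way down, and I handed the job in at about 8.6 s of the 48 s allowed; it gave no verdict.

- **Cover:** I pushed it over from the burner side with closed fingertips until it hit its stop, with the fingertips at 92 mm. The force peaked at about 67 N there, under the 120 N wrist limit but more than I intended. I eased off at once.
- **Lever:** A picture with the cover shut showed the lever still up. I then pressed it in small steps (about 4 N, 24 N at the stop), ending with the fingertips at 54 mm.
- **Last check:** The picture shows the cover flush and the tab within about 1 px of where it should be when locked. I saw no change in the stove or the things around it, but judged that and the knob by eye only. The arm is clear, with wrist force near zero.

None of the checks failed or disagreed.

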